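# Slide a valve bonnet over the hidden pin of its test nest and hold it pressed down

### The job

Take the brass valve bonnet by its square, set it down on the plain end of the steel test nest's deck and slide it along the deck, without lifting it, over the locating pin until it drops on. Then press it fully down against the spring platen and finish while still holding it down there: do not let go. Leave the seal cups, gauge and nozzle cap where they are.

Things in the scene. Friction and masses are not known exactly. Their poses are not given: they have to be found in the camera images.
- bonnet: Loose brass bonnet, 0.42 to 0.6 kg, upright on the bench. Origin: centre of its flat underside, z up. Round skirt 50 mm diameter, 26 mm high, flat shoulder on top; then a square block 26 x 26 mm, 30 mm tall, sides along the bonnet's x and y: grip here; then a stub 12 mm diameter, 10 mm tall (to 66 mm). Unseen in the middle of the underside: a blind bore 18 mm diameter, 22 mm deep.
- nest: Fixed steel block 160 mm long (its x), 100 mm wide (its y), flat top (the deck) 45 mm above the bench. Origin: centre of its underside, z up. A round well of 58 mm diameter is sunk in the deck, centred 40 mm from the origin along +x, with the pin and a black spring platen in it; the half towards -x is plain deck.
- pin_tip (a point): Top of the fixed upright pin in the middle of the well (nest frame: x 40 mm, y 0, z 45 mm), level with the deck; pin 14 mm diameter, its top 6 mm tapering to 6 mm diameter. It enters the bonnet's bore with 2 mm clearance all round and is hidden beneath the bonnet as this slides over it.
- deck_start (a point): A point on the plain deck, 75 mm from the pin (nest frame: x -35 mm, y 0, z 45 mm): a good place to set the bonnet down before sliding it along the nest's +x to the pin.
- platen (a joint): Downward travel (m) of the black ring (54 mm diameter) round the pin: 0 up, its top 10 mm below the deck; 0.007 at its stop. Spring: about 7.5 N up at 0, 15.5 N at the stop, more than the bonnet's weight, and it rises when let go. The bonnet drops 10 mm from the deck onto it and is pressed 7 mm more; its shoulder is then still 9 mm above the deck.
- seal_cup_a: Bystander: loose black rubber seal cup, 42 mm diameter, 14 mm high; origin under its centre. Leave alone.
- seal_cup_b: Bystander: a second black rubber seal cup like the first. Leave alone.
- gauge: Bystander: loose chrome pressure gauge lying face up, 44 mm diameter, 18 mm high, with a short brass stub to its +x; origin under its centre. Leave alone.
- nozzle_cap: Bystander: loose orange plastic nozzle cap, 38 mm diameter, 34 mm high; origin under its centre. Leave alone.
There are look-alikes about, which are no part of the job. There is more than one size of the bonnet; the one meant has the size given above.

How it is judged (in metres and radians):
On the way, in this order (a step that is already met when the one before it is completed fails the run):
1. the bonnet stands on the plain end of the nest's deck, at least 40 mm from the pin (z of bonnet in the frame of nest between 0.042 and 0.048 m and horizontal distance between bonnet and pin_tip between 0.04 and 0.11 m and contact force between bonnet and nest above 0.3 N and angle between bonnet's own z axis and vertical below 0.15 rad), for 0.1 s.
2. the bonnet slides towards the pin (26 to 38 mm from it) without being lifted (within 3 mm of the deck) (z of bonnet in the frame of nest between 0.042 and 0.048 m and horizontal distance between bonnet and pin_tip between 0.026 and 0.038 m), for 0.03 s.
3. the bonnet slides up to the pin (12 to 24 mm from it) without being lifted (within 3 mm of the deck) (z of bonnet in the frame of nest between 0.042 and 0.048 m and horizontal distance between bonnet and pin_tip between 0.012 and 0.024 m), for 0.03 s.
4. the bonnet has dropped on: its underside at least 6 mm below the deck, centred within 4 mm on the pin (z of bonnet in the frame of nest below 0.039 m and horizontal distance between bonnet and pin_tip below 0.004 m and angle between bonnet's own z axis and vertical below 0.12 rad), for 0.1 s.
At the end, for the whole second after the job is handed in: The bonnet is on the pin (within 4 mm, upright within 0.1 rad), platen at least 5.5 of its 7 mm down, underside at least 14.5 mm below the deck, bearing on the nest with over 8 N, fingers on it with over 3 N; each bystander within 30 mm of its start (value of joint platen above 0.0055 m and z of bonnet in the frame of nest below 0.0305 m and horizontal distance between bonnet and pin_tip below 0.004 m and angle between bonnet's own z axis and vertical below 0.1 rad and contact force between bonnet and nest above 8 N and contact force between the fingers and bonnet above 3 N and distance of each of seal_cup_a, seal_cup_b, gauge, nozzle_cap from where it was at the start of the episode below 0.03 m); the arm keeps its last pose, push and grip.
It fails at once if a black rubber seal cup is pushed away (over 30 mm) (distance of seal_cup_a from where it was at the start of the episode above 0.03 m).
It fails at once if the other black rubber seal cup is pushed away (over 30 mm) (distance of seal_cup_b from where it was at the start of the episode above 0.03 m).
It fails at once if the chrome gauge is pushed away (over 30 mm) (distance of gauge from where it was at the start of the episode above 0.03 m).
It fails at once if the nozzle cap is pushed away (over 30 mm) (distance of nozzle_cap from where it was at the start of the episode above 0.03 m).
It also fails if it takes over 45 s, if anything falls off the work surface, if the arm or the gripper's body presses on something with over 40 N, if the wrist force passes 120 N, or if a joint passes its speed limit or range.

### The arm

A 6-joint arm with a two-finger parallel gripper is mounted at the origin on the work surface. World frame = base frame: x ahead of the robot, y to its left, z up, the work surface at z = 0. Lengths are in m, angles in degrees, forces in N, time in s.
With the tool pointing down it reaches from about 0.35 to 0.725 m from the base axis. Payload 6 kg.
Tool frame: the origin (TCP) lies midway between the tips of the shut fingers; the grasp point (between the pads) lies robot.pinch_z behind it (robot.pinch_z is the distance from the TCP to the grasp point, in m); z points along the fingers, y is the line along which they close (so a half turn about z gives the same grasp; the last joint's range is limited). The gripper opens to 85 mm and grips with 20 to 120 N. Pads are 22 mm wide; open, the fingers measure 114 mm over their backs; the gripper's body (76 mm by 85 mm) begins 54 mm behind the grasp point. The pads swing forward as they close: fully open they stand 13 mm farther back than shut.
Start: joints at [91.599, 2.303, 4.859, 0, -92.561, -19.12], TCP at [0.181, 0.572, 0.231] pointing down, gripper open.
Joint ranges: [-146.85, 146.85], [-73.84, 115.35], [-62.03, 85.46], [-188.31, 113.3], [-161.28, -10.13], [-171.36, 171.36]. Speed limits (degrees/s): [147.25, 147.25, 172.46, 180, 180, 180].

### API

Orientations are given as a 3x3 rotation matrix whose columns are the frame's x, y, z axes.
In Python, from rig import robot, planner, optics, models gives the robot as it stands. The module is installed in compiled form; this text tells all that it offers. Calls block until the motion is done:
- robot.move_pose(position, orientation): joint-space move of the TCP to a pose.
- robot.move_straight(position, frame=None, rate=0.15): straight line of the TCP; frame=None keeps the orientation; rate is the mean speed in m/s.
- robot.move_joints(angles): joint-space move.
- robot.gripper_to(opening, strength=None): finger opening in m; strength is the grip in N (None keeps the last); returns when the fingers have stopped.
- robot.hold(seconds).
- planner.solve_ik(position, orientation): joint angles nearest the present ones, or None.
- optics.snapshot(name): name is "scene" or "top" or "wrist"; returns the picture (384x512x3 uint8, red, green, blue); there is no depth.
- optics.camera_model(name): a dict with "vfov" (degrees; the focal length in pixels is half the picture's height over the tangent of half this angle, whatever the lens; pixels are square), "cx", "cy" (the principal point, pixels), "world_to_cam" (4x4, takes a point from world to camera coordinates). Camera axes: x right, y down, z forward; pixel columns grow to the right and rows downward; lengths in m; the calibration is good to about 2 mm. A picture is of the moment at which its call begins: read the wrist's pose just before it. camera_model takes no time and is no camera call; for the wrist camera it gives the pose at the moment of the call.
A pose or a line that the arm cannot do raises robot.PlanningError and nothing moves.
- robot.job_done(): hands the job in; it is judged then, once.
Trained networks look in the newest picture that a camera, given by its name, has taken for a name from the list of things; names that differ only in an ending like _2 or _b are one class to them, and where a whole thing is asked for, a point or a joint stands for the part that bears it (a point fixed in the world has none). Each returns a list of dicts, best first, with "confidence" (0 to 1); they miss things now and then, are a little off and sometimes report something else, mostly with a low value. They report only what shows in the picture. A call takes as long as a camera call. They do not tell look-alikes from the thing itself.
- models.spot_in(camera, thing): "centre" ([row, column] in pixels, amid what is visible of it).
- models.pinpoint(camera, thing): "centre" ([row, column] in pixels: a listed point, or the origin of a listed thing).
Readings, each from a call of its own:
- robot.read_time(): time.
- robot.read_joints(): joint angles.
- robot.read_joint_velocities(): joint speeds.
- robot.read_joint_torque(): joint torques, N m.
- robot.read_position(): TCP position.
- robot.read_ee_rot(): TCP orientation.
- robot.read_contact_force(): force on the tool from outside, world axes, zero at the start.
- robot.read_torque(): the same for the moment, N m.
- robot.read_gripper_width(): finger opening in m.
- robot.read_gripper_force(): force on a finger pad.
Only numpy, scipy, OpenCV 4.12 (cv2) and the standard library are available. Lean on these libraries where they do the work, as an engineer would, in place of code of your own. Each camera call takes 0.05 s, during which the arm holds its last target. There are 200 camera calls.

## Working session

There is one attempt and no reset: what is moved stays moved. The work goes in short steps, each a Python script; the robot and the scene stay as the last script left them, time stands still between calls to the robot, and variables do not carry over. Pictures are saved under pics/ and viewed, at most 10 in all, crops included, and the job is handed in when it is done.

```bash
mkdir -p pics; cat >h.py <<'E'
import numpy as np, cv2
from rig import robot, planner, optics, models
def ray(cam,px,m=None):
    m=m or optics.camera_model(cam); f=192/np.tan(np.radians(m["vfov"]/2))
    T=np.linalg.inv(np.array(m["world_to_cam"])); d=np.array([(px[1]-m["cx"])/f,(px[0]-m["cy"])/f,1])
    return T[:3,3],T[:3,:3]@d
def at_z(cam,px,z,m=None):
    o,d=ray(cam,px,m); return o+d*(z-o[2])/d[2]
def proj(cam,p,m=None):
    m=m or optics.camera_model(cam); f=192/np.tan(np.radians(m["vfov"]/2))
    c=(np.array(m["world_to_cam"])@np.append(p,1))[:3]; return np.array([m["cy"]+f*c[1]/c[2],m["cx"]+f*c[0]/c[2]])
def down(yaw): # tool z down, tool y along yaw (deg)
    a=np.radians(yaw); y=np.array([np.cos(a),np.sin(a),0]); z=np.array([0,0,-1.]); return np.column_stack([np.cross(y,z),y,z])
def save(img,n): cv2.imwrite("pics/"+n,img[:,:,::-1])
E
python3 - <<'E'
from h import *
a=optics.snapshot("scene");b=optics.snapshot("top")
for n,i in (("scene",a),("top",b)): save(cv2.resize(i,(768,576),interpolation=cv2.INTER_CUBIC),n+"1.png")
print(robot.pinch_z)
for c in("scene","top"):
  print(c,np.round(np.linalg.inv(optics.camera_model(c)["world_to_cam"])[:3,3],3))
  for t,z in(("bonnet",0),("nest",0),("pin_tip",.045),("deck_start",.045),("seal_cup_a",0),("gauge",0),("nozzle_cap",0)):
    for r in models.pinpoint(c,t)[:4]: print(t,np.round(r["centre"],1),round(r["confidence"],2),np.round(at_z(c,r["centre"],z),4))
E
```

```text
0.0187
scene [1.406 0.182 0.628]
bonnet [175.2 298.2] 0.71 [0.3991 0.1839 0.    ]
bonnet [202.4 300. ] 0.69 [0.5188 0.1907 0.    ]
bonnet [225.  324.1] 0.67 [0.6001 0.2445 0.    ]
nest [200.2 157.6] 0.69 [ 0.5353 -0.1455  0.    ]
pin_tip [194.9 151. ] 0.68 [ 0.5786 -0.1424  0.045 ]
deck_start [173.8 159.2] 0.58 [ 0.4893 -0.1481  0.045 ]
seal_cup_a [269.9  99.9] 0.84 [ 0.7764 -0.194   0.    ]
seal_cup_a [275.8 208.7] 0.71 [0.7751 0.0212 0.    ]
nozzle_cap [174.  382.4] 0.7 [0.3777 0.3973 0.    ]
top [0.38  0.094 1.09 ]
bonnet [282.3 211.7] 0.89 [0.3852 0.1869 0.    ]
bonnet [192.5 181.9] 0.71 [0.5952 0.2543 0.    ]
bonnet [236.  208.6] 0.68 [0.4905 0.1926 0.    ]
nest [214.4 351.8] 0.89 [ 0.5303 -0.1433  0.    ]
pin_tip [194.3 351.6] 0.82 [ 0.57   -0.1365  0.045 ]
deck_start [222.9 358.3] 0.58 [ 0.5045 -0.1466  0.045 ]
seal_cup_a [122.6 279.4] 0.79 [0.7614 0.0166 0.    ]
seal_cup_a [289.2 121.8] 0.51 [0.3765 0.3903 0.    ]
seal_cup_a [111.9 362.6] 0.49 [ 0.7827 -0.1887  0.    ]
```

View pics/scene1.png

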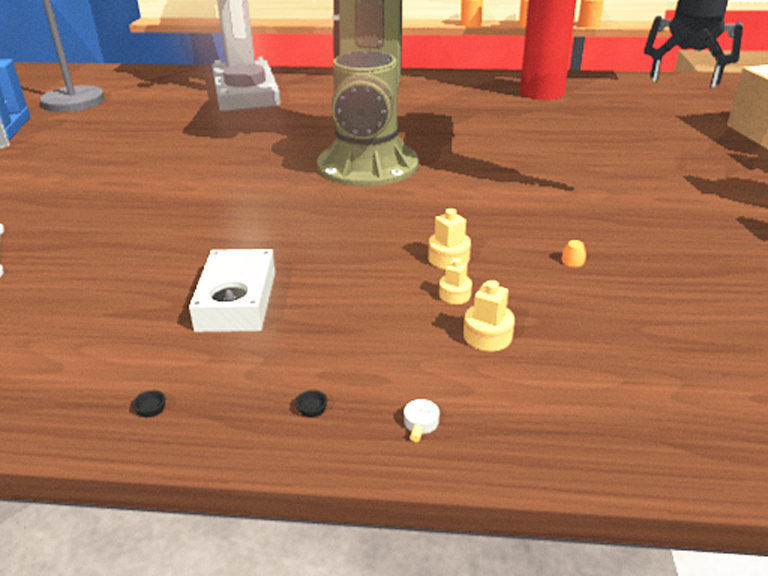

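View pics/top1.png

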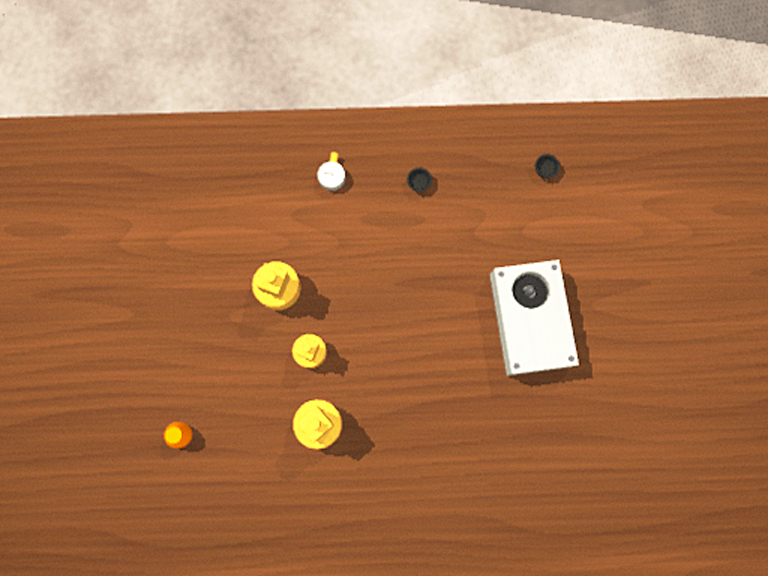

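The scene view shows three bonnets (two large ones and a small one at zoomed ~(455,283)) and the nest with its well towards the viewer. In the top view, at about 1.5 mm/px from the nest, the small bonnet at (310,351) is about 34 px across, or 51 mm. That matches the given size, so it is the target, at about (0.490, 0.193). The large ones measure about 72 mm.

```bash
python3 - <<'E'
from h import *
p=np.array([.4905,.1926]); 
robot.move_pose([p[0],p[1],.22],down(45))
robot.hold(.2)
m=optics.camera_model("wrist");a=optics.snapshot("wrist")
print(np.round(np.linalg.inv(m["world_to_cam"]),3),m["vfov"],robot.read_joints())
for r in models.pinpoint("wrist","bonnet"): print(np.round(r["centre"],1),r["confidence"],at_z("wrist",r["centre"],0,m))
save(a,"w1.png")
# rectified orthophoto at top-of-square height z=.056: 0.25mm/px
f=192/np.tan(np.radians(m["vfov"]/2)); K=np.array([[f,0,m["cx"]],[0,f,m["cy"]],[0,0,1]]);W=m["world_to_cam"]
def ortho(z,c,s,n): # pix (u,v)-> world x=c0+(n/2-v)*s, y=c1+(n/2-u)*s
    A=np.array([[0,-s,c[0]+n/2*s],[-s,0,c[1]+n/2*s],[0,0,z],[0,0,1]])
    return cv2.warpPerspective(a,K@np.array(W)[:3]@A,(n,n),flags=cv2.WARP_INVERSE_MAP|cv2.INTER_CUBIC)
save(np.hstack([ortho(.056,p,.00025,400),ortho(.026,p,.00025,400)]),"o1.png")
E
```

```text
Traceback (most recent call last):
rig.PlanningError: the arm cannot take that pose within its joint ranges
```

```bash
cat >>h.py <<'E'
def ortho(a,m,z,c,s,n): # pix (u,v)-> world x=c0+(n/2-v)*s, y=c1+(n/2-u)*s
    f=192/np.tan(np.radians(m["vfov"]/2)); K=np.array([[f,0,m["cx"]],[0,f,m["cy"]],[0,0,1]])
    A=np.array([[0,-s,c[0]+n/2*s],[-s,0,c[1]+n/2*s],[0,0,z],[0,0,1]])
    return cv2.warpPerspective(a,K@np.array(m["world_to_cam"])[:3]@A,(n,n),flags=cv2.WARP_INVERSE_MAP|cv2.INTER_CUBIC)
E
python3 - <<'E'
from h import *
p=np.array([.4905,.1926]); 
for y in range(-180,180,30):
  q=planner.solve_ik([p[0],p[1],.2],down(y)); print(y,None if q is None else np.round(q))
R=robot.read_ee_rot(); print(np.round(R,2))
robot.move_pose([p[0],p[1],.20],R)
robot.hold(.2)
m=optics.camera_model("wrist");a=optics.snapshot("wrist")
print(np.round(np.linalg.inv(m["world_to_cam"]),3),m["vfov"])
for r in models.pinpoint("wrist","bonnet"): print(np.round(r["centre"],1),r["confidence"],at_z("wrist",r["centre"],0,m))
save(a,"w1.png")
save(np.hstack([ortho(a,m,.056,p,.00025,400),ortho(a,m,.026,p,.00025,400)]),"o1.png")
E
```

```text
-180 [ 43.  -9.  -9.   0. -90. -43.]
-150 [ 43.  -9.  -9.   0. -90. -13.]
-120 [ 43.  -9.  -9.   0. -90.  17.]
-90 [ 43.  -9.  -9.   0. -90.  47.]
-60 [ 43.  -9.  -9.   0. -90.  77.]
-30 [ 43.  -9.  -9.   0. -90. 107.]
0 [ 43.  -9.  -9.   0. -90. 137.]
30 [ 43.  -9.  -9.   0. -90. 167.]
60 [  43.   -9.   -9.    0.  -90. -163.]
90 [  43.   -9.   -9.    0.  -90. -133.]
120 [  43.   -9.   -9.    0.  -90. -103.]
150 [ 43.  -9.  -9.   0. -90. -73.]
[[ 0.95 -0.3   0.  ]
 [-0.3  -0.95 -0.  ]
 [ 0.    0.   -1.  ]]
[[-0.3   -0.903 -0.309  0.568]
 [-0.954  0.283  0.097  0.169]
 [-0.     0.323 -0.946  0.342]
 [ 0.     0.     0.     1.   ]] 67.13863536904746
[240.7 283. ] 0.98 [0.3794151  0.18548941 0.        ]
[ 92.8 183. ] 0.6 [0.59190306 0.24272479 0.        ]
```

View pics/o1.png

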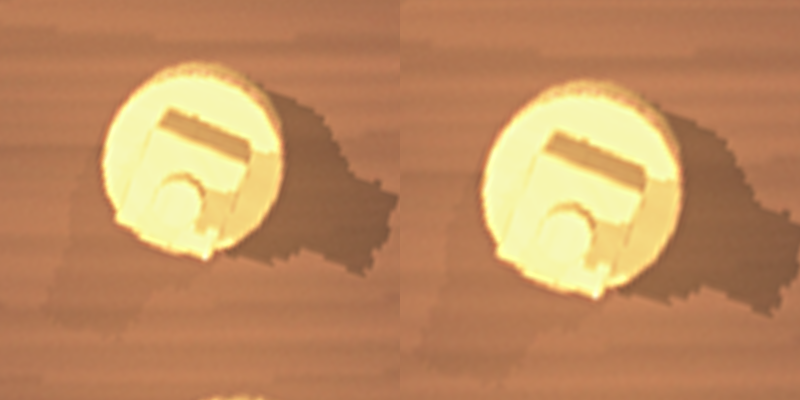

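The rectified crop shows the shoulder 200 px across (50 mm), so the size is right, centred at (182,190). The block-top corners are at (158,125), (247,163), (208,258) and (117,220). That puts the bonnet at (0.4927, 0.197), with sides at about 67° and 157°. Next I'll look at the nest closely before grasping.

```bash
python3 - <<'E'
from h import *
p=np.array([.54,-.142])
robot.move_pose([p[0],p[1],.26],down(-113.2)); robot.hold(.2)
m=optics.camera_model("wrist");a=optics.snapshot("wrist")
for t in("pin_tip","deck_start","nest"):
  for r in models.pinpoint("wrist",t)[:2]: print(t,np.round(r["centre"],1),r["confidence"],at_z("wrist",r["centre"],0 if t=="nest" else .045,m))
save(ortho(a,m,.045,p,.0004,500),"n1.png"); print(robot.read_time())
E
```

```text
pin_tip [136.3 240.7] 0.93 [ 0.57488507 -0.14047027  0.045     ]
deck_start [190.1 275. ] 0.92 [ 0.49386296 -0.15349274  0.045     ]
nest [161.3 255.7] 0.77 [ 0.52934968 -0.14169492  0.        ]
4.575
```

View pics/n1.png

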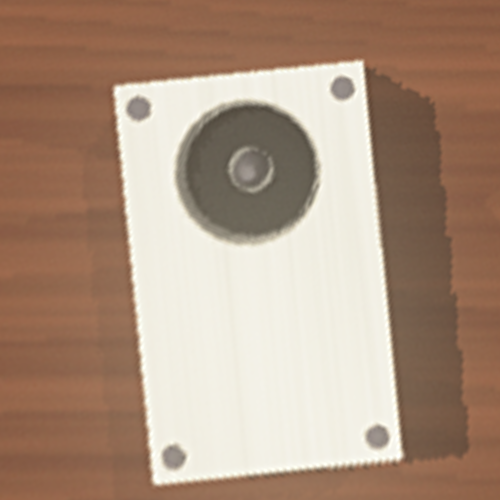

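Nest deck corners in the crop are at (114,87), (363,61), (402,459) and (153,485), so it measures 400 x 250 px = 160 x 100 mm as expected. The pin is at (248,173), giving world (0.5708, -0.1413), with nest yaw 5.6°. Grasping now.

```bash
python3 - <<'E'
from h import *
b=np.array([.4927,.1970]); R=down(-113.2)
robot.gripper_to(.055,50)
robot.move_pose([*b,.14],R); robot.move_straight([*b,.0305],rate=.12)
robot.gripper_to(.0,60); print("w",robot.read_gripper_width(),robot.read_gripper_force(),robot.read_position())
f0=robot.read_contact_force()
robot.move_straight([*b,.13],rate=.12); robot.hold(.2)
print(f0,robot.read_contact_force(),robot.read_gripper_width())
s=np.array([.4962,-.1486])
robot.move_pose([*s,.13],R); robot.hold(.1); m=optics.camera_model("wrist");a=optics.snapshot("wrist"); save(a,"g1.png")
print(robot.read_position(),robot.read_time())
E
```

```text
w 0.024819689866559788 60.941587686538696 [0.49324739 0.19744286 0.03142828]
[0.39041647 0.97188386 3.03908553] [ 0.41928262 -0.12632272 -4.61233116] 0.025112039071740585
[ 0.49656328 -0.14755626  0.12997308] 10.4
```

View pics/g1.png

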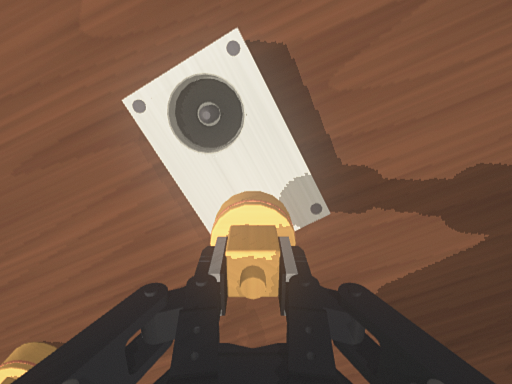

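The bonnet is held squarely between the pads (width 25 mm), with its stub top near (row 280, col 255) and the nest ahead. Lowering it onto the deck by force.

```bash
python3 - <<'E'
from h import *
m=optics.camera_model("wrist"); print("stub",at_z("wrist",[279,255],.165,m),robot.read_position())
s=np.array([.4962,-.1486])
f0=np.array([robot.read_contact_force() for _ in range(5)]).mean(0); print(f0)
robot.move_straight([*s,.080],rate=.08)
z=.080
while z>.070:
    z-=.0008; robot.move_straight([*s,z],rate=.02); robot.hold(.05)
    f=robot.read_contact_force()-f0; print(round(z,4),np.round(f,1),robot.read_position().round(4) )
    if f[2]>4: break
robot.hold(.15); print(robot.read_contact_force()-f0,robot.read_time())
E
```

```text
stub [ 0.50030715 -0.15076604  0.165     ] [ 0.49656328 -0.14755626  0.12997308]
[ 0.47878791 -0.06790683 -4.38192303]
0.0792 [ 0.1  0.3 -0.2] [ 0.4964 -0.1486  0.0796]
0.0784 [-1.4 -0.6  0.3] [ 0.4962 -0.1486  0.0784]
0.0776 [-0.2  0.2 -0.8] [ 0.4962 -0.1486  0.0776]
0.0768 [-0.2 -0.5 -1.5] [ 0.4962 -0.1486  0.0768]
0.076 [-1.  -0.3  3.5] [ 0.4965 -0.1487  0.0765]
0.0752 [-4.1  3.   9.6] [ 0.4965 -0.1487  0.0765]
[-5.01449774  2.62532158 10.33054073] 13.125
```

```bash
python3 - <<'E'
from h import *
s=np.array([.4962,-.1486]); pin=np.array([.5708,-.1413]); u=(pin-s)/np.linalg.norm(pin-s)
zc=.0758
robot.move_straight([*s,zc],rate=.03)
P=lambda d:[*(pin-u*d),zc]
robot.move_straight(P(32),rate=.05) if False else robot.move_straight([*(pin-u*.032),zc],rate=.05)
print(robot.read_contact_force().round(1),robot.read_position().round(4))
robot.move_straight([*(pin-u*.010),zc],rate=.03); print(robot.read_contact_force().round(1),robot.read_position().round(4))
for d in np.arange(8,-5.1,-1)/1000:
    z=zc-.0008
    robot.move_straight([*(pin-u*d),z],rate=.02); robot.hold(.05)
    q=robot.read_position(); print(d,robot.read_contact_force().round(1),q.round(4))
    if q[2]<.0757: break
print(robot.read_time())
E
```

```text
[-5.8 -1.   6.4] [ 0.5384 -0.1453  0.0764]
[-5.2  0.3  6.3] [ 0.5601 -0.1432  0.0764]
0.008 [-8.8  0.3 11.1] [ 0.562  -0.1432  0.0763]
0.007 [-8.2 -1.1 10. ] [ 0.5629 -0.1431  0.0763]
0.006 [-7.6 -0.   8.2] [ 0.5639 -0.1431  0.0763]
0.005 [-9.  -1.1  9.9] [ 0.5649 -0.143   0.0762]
0.004 [-8.1 -1.1  9.4] [ 0.5658 -0.1429  0.0761]
0.003 [-7.1 -1.3  8.9] [ 0.5669 -0.1428  0.076 ]
0.002 [ 0.2  0.4 -4.7] [ 0.5684 -0.1412  0.0732]
17.375
```

It dropped in: the reaction has gone and TCP z has fallen. Pressing down next, yielding to lateral force.

```bash
python3 - <<'E'
from h import *
c=np.array([.5688,-.1415]); z=.0745; f0=np.array([.4,0,-4.5])
while z>.0592:
    z-=.0015; robot.move_straight([*c,z],rate=.03); robot.hold(.04)
    f=robot.read_contact_force()-f0; q=robot.read_position(); print(round(z,4),c.round(4),f.round(1),q.round(4))
    if f[2]>35 or q[2]-z>.004: break
    if np.hypot(*f[:2])>2.5: c=c+np.clip(f[:2]*.0001,-.0008,.0008)
robot.hold(.2); print(robot.read_contact_force()-f0,robot.read_position(),robot.read_gripper_width(),robot.read_time())
E
```

```text
0.073 [ 0.5688 -0.1415] [ 0.  -0.3 -0.3] [ 0.5688 -0.1413  0.0724]
0.0715 [ 0.5688 -0.1415] [ 1.5  0.1 -0.3] [ 0.5691 -0.1414  0.0716]
0.07 [ 0.5688 -0.1415] [ 2.9 -0.2  2.2] [ 0.5695 -0.1415  0.0706]
0.0685 [ 0.5691 -0.1415] [ 6.3 -0.2  0.2] [ 0.5699 -0.1414  0.0685]
0.067 [ 0.5697 -0.1415] [ 5.  -0.4 -0.6] [ 0.5701 -0.1414  0.0667]
0.0655 [ 0.5702 -0.1416] [1.5 2.2 5.3] [ 0.5704 -0.1415  0.0659]
0.064 [ 0.5704 -0.1414] [-1.   1.9 10.4] [ 0.5704 -0.1415  0.0647]
0.0625 [ 0.5704 -0.1414] [-0.7  1.5  9.5] [ 0.5704 -0.1415  0.0632]
0.061 [ 0.5704 -0.1414] [-0.9  2.1 11.1] [ 0.5705 -0.1415  0.0619]
0.0595 [ 0.5704 -0.1414] [-1.8  1.9 12. ] [ 0.5705 -0.1415  0.0608]
0.058 [ 0.5702 -0.1412] [-1.7  2.4 13.6] [ 0.5705 -0.1415  0.0597]
[-1.52687619  2.37316878 14.91486611] [ 0.57047949 -0.14153491  0.05971816] 0.024905734015595853 20.7833
```

```bash
python3 - <<'E'
from h import *
f0=np.array([.4,0,-4.5]); z=.058; c=[.5704,-.1414]
while z>.0535:
    z-=.0008; robot.move_straight([*c,z],rate=.02); robot.hold(.06)
    f=robot.read_contact_force()-f0; q=robot.read_position(); print(round(z,4),f.round(1),q.round(4))
    if f[2]>26: break
robot.hold(.6); print(robot.read_contact_force()-f0,robot.read_position(),robot.read_gripper_force(),robot.read_time())
a=optics.snapshot("wrist"); save(a,"e1.png")
E
```

```text
0.0572 [-4.1  2.8 16.5] [ 0.5706 -0.1416  0.0594]
0.0564 [-6.6  4.5 20.5] [ 0.5706 -0.1416  0.0594]
0.0556 [-8.4  4.8 24.5] [ 0.5706 -0.1416  0.0594]
0.0548 [-10.7   6.   27.5] [ 0.5707 -0.1416  0.0593]
[-9.93207509  7.13225961 28.06428839] [ 0.57069042 -0.14163168  0.05934559] 63.788291215896606 22.6167
```

View pics/e1.png

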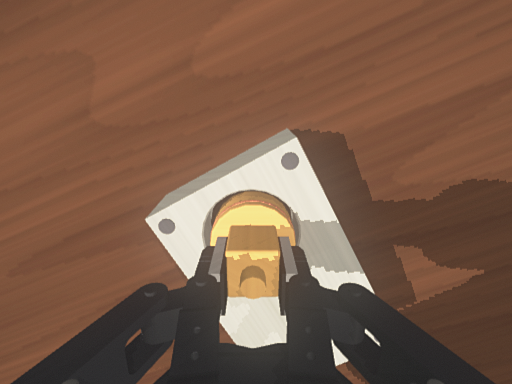

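The bonnet sits in the well around (row 225, col 252), upright and firmly gripped. TCP has stopped at 17 mm below its on-deck height, which is the hard stop, with about 28 N of push.

```bash
python3 -c "
from h import *
print(robot.job_done())"
```

```text
the job is handed in; nothing more can be done
None
```

The job is handed in with the bonnet slid over the pin and still gripped, pressed to the platen's stop with about 28 N; the bystanders were never approached, and the call returned no verdict.

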